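# Feed two castellated nuts from the tilting tray into the slide channel

## Robot

A 6-joint arm with a two-finger parallel gripper is mounted at the origin on the work surface. World frame = base frame: x ahead of the robot, y to its left, z up, the work surface at z = 0. Lengths are in mm, angles in rad, forces in N, time in s.
With the tool pointing down it reaches from about 350 to 975 mm from the base axis. Payload 7.1 kg.
Tool frame: the origin (TCP) lies between the finger pads; the fingertips stand 19 mm ahead of it and the grasp point (between the pads) is the TCP; z points along the fingers, y is the line along which they close (so a half turn about z gives the same grasp; the last joint's range is limited). The gripper opens to 88 mm and grips with 3 to 60 N. Pads are 20 mm wide; open, the fingers measure 115 mm over their backs; the gripper's body (75 mm by 178 mm) begins 61 mm behind the grasp point.
Start: joints at [1.322, 0.423, 1.63, -0, 1.089, -0.019], TCP at [142.333, 608.561, 241.675] pointing down, gripper open.
Joint ranges: [-3, 3], [-0.9, 2.11], [0.09, 2.58], [-1.31, 4.45], [0.11, 2.69], [-2.54, 2.54]. Speed limits (rad/s): [2.39, 2.39, 3.01, 3.14, 3.14, 3.14].

## Interface

Orientations are given as a rotation vector (axis times angle).
In Python, from workcell import ctrl gives the robot as it stands.
- The arm moves only by the tool arm_command, never from a script. Its argument "series" is a list of rows, each an object with "linear": the shift along the tool's x, y, z in m, a list of three; "turn": the turn about the tool's z in rad. A call has 1 to 10 rows; each row shifts and turns the commanded pose from where the row before left it, along the tool's axes as they then stand; what a row does not reach is not made up. A row lasts 1/10 s, in which the tool goes at most 50 mm and 8.59 degrees, less where a joint would pass 70% of its speed; a pose out of reach is approached as far as the arm can. A call with a gripper value outside its range is refused whole. "jaw" is the opening, from -1 (shut) to 1 (fully open), set as the call begins (left out, the last holds). The fingers move at their own pace and stop on an object; the grip force is fixed at half the most. Time passes only in rows, so rows that do not move let the fingers close. It gives the time, the measured TCP pose, the force, the opening and the grip force at its end, in the units of the state.
- ctrl.get_obs(): the state, without advancing time (a new reading comes with each control period).
- ctrl.get_image(name): name is "scene" or "top" or "wrist"; returns a dict with "frame" (400x640x3 uint8, blue, green, red), "fx", "fy", "cx", "cy" (pixels), "rvec" (rotation vector, rad) and "tvec" (3), from world to camera coordinates, as OpenCV has them. Camera axes: x right, y down, z forward; pixel columns grow to the right and rows downward; lengths in mm; the calibration is good to about 2 mm. A picture is of the moment at which its call begins. There is no depth.
- ctrl.close_job(): hands the job in; it is judged then, once.
The state is a dict: "t": time; "qpos": joint angles; "qvel": joint speeds; "joint_torque": joint torques, N m; "ee_pos": TCP position; "orientation": TCP orientation; "ft_force": force on the tool from outside, world axes, zero at the start; "moment": the same for the moment, N m; "width": finger opening in mm; "grasp_force": force on a finger pad.
Only numpy, scipy, OpenCV 4.12 (cv2) and the standard library are available. Lean on these libraries where they do the work, as an engineer would, in place of code of your own. Each camera call takes 0.05 s, during which the arm holds its last target. There are 200 camera calls.

## Task

Take the steel castellated nut that stands on the counter and set it gently down, castle end up, in the free half of the blue-floored tilting tray, beside the one already there. Then raise the tray by its red bar so that both nuts slide along the guide rail in single file into the aluminium channel, and lower the tray back to level and let go, with both nuts lying in the channel.

Things in the scene. Friction and masses are not known exactly. Their poses are not given: they have to be found in the camera images.
- nut_counter: Steel castellated nut standing on the counter, to be picked (not the brass plain nut or white round spacer nearby). Hexagon 34 mm across flats, 39 across corners, body 22 mm high, six teeth (inside the flats) to 32 mm; about 110 g. Origin: centre of its underside; z up through the bore; two flats face +y and -y, others every 60 degrees.
- nut_tray: The identical castellated nut that already stands in the tray, in the half next to the guide rail. Same sizes, origin and axes.
- tray (a joint): Tilt of the tray, rad: 0 = level at rest, up to 0.85 as the bar is raised. Turns easily on a level hinge across its far (mouth) end; sinks softly back to 0 when let go. The liner is polished: nuts begin to slide at 0.2 to 0.45 rad; raised to 0.7 and held a second, all run into the channel.
- tray_handle (a point): Middle of the red round bar (14 mm thick, 112 long, on thin arms 52 mm either side) at the tray's end nearest the robot, 112 mm above the counter when level; 38 mm clear to the tray's end wall. x: level towards the hinge, tilting with the tray; y along the bar; z up. Hinge line: 265 mm along x, 22 mm down z, parallel to y. The bar can turn between fingers. 0.7 rad raises it 165 mm.
- tray_free_spot (a point): Point on the tray floor, 94 mm above the counter, mid free half: set the nut's underside here. Axes as the handle's. End wall 61 mm off in -x, side wall 34 mm in +y (both 18 mm high), slanting guide 50 mm or more in +x, centre of the other nut 58 to 68 mm in -y and up to 30 mm fore or aft; the 22 mm high guide rail lies beyond it.
- channel: Fixed aluminium channel (drawer-slide profile) taking nuts from the tray's mouth: inner width 44 mm, walls 22 mm, 135 mm long to a black end stop, sloping down 22 degrees. Origin: mid floor at its upper end, 88 mm above the counter; x down along it, y across (parallel to the hinge), z square to its floor. A nut in it has its origin 25 to 140 mm along x.

How it is judged:
By the outcome, as a careful person would: the job done as asked, in the order asked, and still so for the second after the job is handed in, with the robot touching nothing.
It also fails if it takes over 50 s, if anything falls off the work surface, if the arm or the gripper's body presses on something with over 40 N, if the wrist force passes 120 N, or if a joint passes its speed limit or range.

## Working session

There is one attempt and no reset: what is moved stays moved. The work goes in short steps, Python scripts to look and compute and a tool call to move; the robot and the scene stay as the last step left them, time stands still between calls to the robot, and variables do not carry over. Pictures are saved under pics/ and viewed, at most 10 in all, crops included, and the job is handed in when it is done.

Besides the shell and the picture viewer there is one more tool, called after "Call:" as name(argument=value, ...) on one line, values as JSON. arm_command: Moves the arm, as the interface text tells. Its arguments: {"type":"object","properties":{"series":{"type":"array"},"jaw":{"type":"number"}},"required":["series"]}

```bash
mkdir -p pics; cat > h.py <<'E'
import numpy as np, cv2, pickle
from scipy.spatial.transform import Rotation as R
from workcell import ctrl
def snap(name,f):
    d=ctrl.get_image(name); cv2.imwrite('pics/'+f+'.png',d['frame']); pickle.dump(d,open('pics/'+f+'.pkl','wb')); return d
def load(f): return pickle.load(open('pics/'+f+'.pkl','rb'))
def K(d): return np.array([[d['fx'],0,d['cx']],[0,d['fy'],d['cy']],[0,0,1.]])
def ray(d,px,z):
    "world point at height z seen at pixel px"
    Rm=R.from_rotvec(np.ravel(d['rvec'])).as_matrix(); t=np.ravel(d['tvec'])
    c=-Rm.T@t; v=Rm.T@np.linalg.solve(K(d),[px[0],px[1],1.]); return c+v*(z-c[2])/v[2]
def proj(d,P):
    return cv2.projectPoints(np.atleast_2d(np.float64(P)),np.float64(d['rvec']),np.float64(d['tvec']),K(d),None)[0].reshape(-1,2)
E
python3 - <<'E'
from h import *
o=ctrl.get_obs()
print(o['t'],o['ee_pos'],o['orientation'],o['width'],R.from_rotvec(o['orientation']).as_matrix().round(3))
for n in('top','scene','wrist'): snap(n,n+'0')
a=cv2.imread('pics/top0.png');print(a.shape)
E
```

```text
0.0 [142.20136252 608.0554778  240.88748656] [-3.60126277e-01 -3.12064856e+00  2.41040327e-03] 87.56468536241339 [[-0.974  0.228 -0.   ]
 [ 0.228  0.974 -0.001]
 [ 0.    -0.002 -1.   ]]
(400, 640, 3)
```

View pics/top0.png

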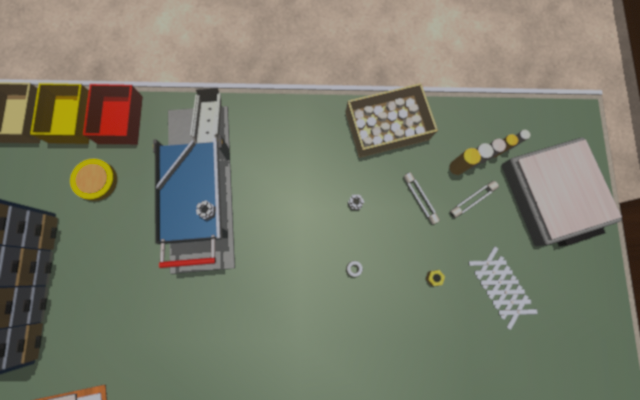

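View pics/scene0.png

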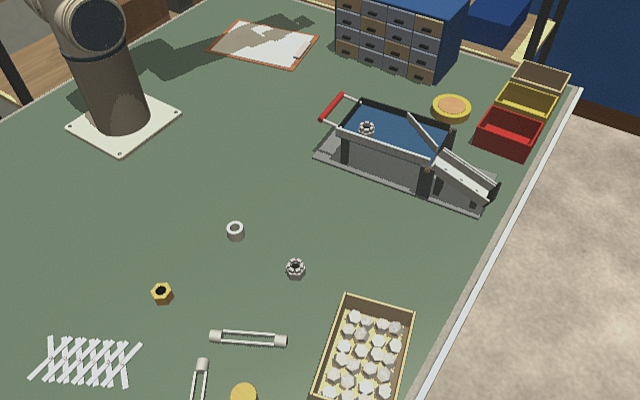

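The top view shows the counter nut near (356,202), the tray nut near (205,210), the red bar from (160,265) to (215,262), and the channel around (207,115). The scene view shows the same nut at (295,268).

```bash
python3 - <<'E'
from h import *
d=load('top0'); s=load('scene0')
for n,p,z in [('nut',(356,202),32),('traynut',(205,210),126),('barL',(160,265),112),('barR',(215,262),112),('chan top',(207,140),88)]: print(n,ray(d,p,z).round(1))
print('nut scene',ray(s,(295,262),32).round(1),'traynut scene',ray(s,(367,127),126).round(1))
f=d['frame']; 
A=cv2.resize(f[80:280,145:245],None,fx=3,fy=3,interpolation=cv2.INTER_CUBIC)
B=cv2.resize(f[187:217,341:371],(300,300),interpolation=cv2.INTER_CUBIC)
C=cv2.resize(s['frame'][250:290,275:315],(300,300),interpolation=cv2.INTER_CUBIC)
cv2.imwrite('pics/c1.png',np.hstack([A,np.vstack([B,C])]))
E
```

```text
nut [ 645.9 -129.9   32. ]
traynut [605.9 197.8 126. ]
barL [493.1 286.1 112. ]
barR [499.8 174.6 112. ]
chan top [774.2 214.1  88. ]
nut scene [ 649.6 -128.4   32. ] traynut scene [616.6 195.9 126. ]
```

View pics/c1.png

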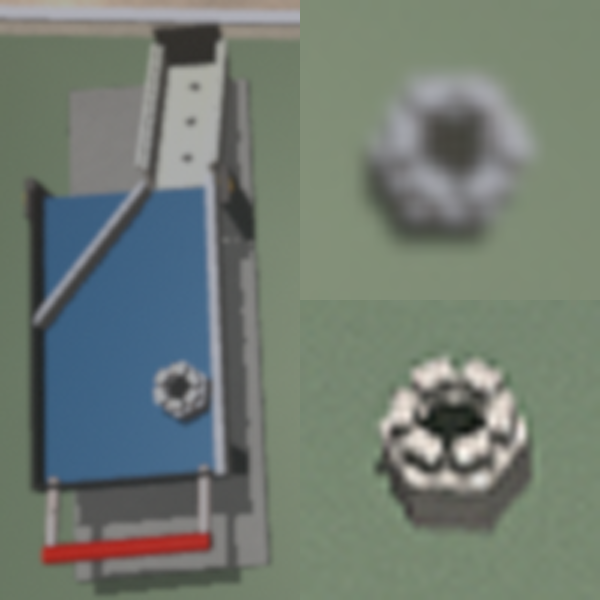

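View pics/wrist0.png

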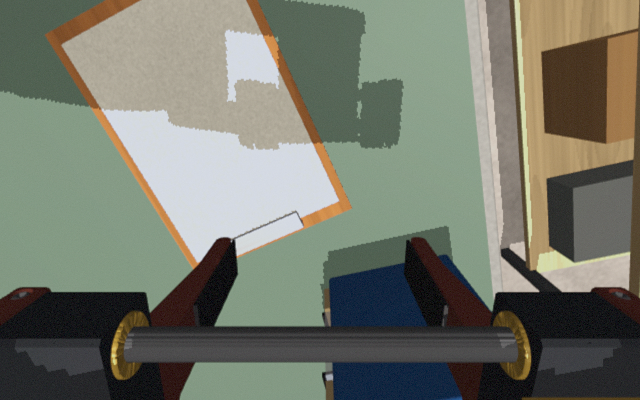

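The crop shows the bar, the blue floor with the free half on the left (image), and the counter nut with corners roughly to image left and right, so flats face about ±x. The wrist view shows a clipboard and cabinet below the gripper. Next I measure the tray frame.

```bash
python3 - <<'E'
from h import *
d=load('top0'); f=d['frame'].astype(int); hsv=cv2.cvtColor(d['frame'],cv2.COLOR_BGR2HSV)
red=((f[...,2]>120)&(f[...,1]<60)&(f[...,0]<70)); red[:255]=0; red[:,:150]=0; red[:,230:]=0
ys,xs=np.nonzero(red); print(xs.min(),xs.max(),ys.min(),ys.max(),len(xs))
P=np.array([ray(d,(x,y),114)[:2] for x,y in zip(xs,ys)])
c=P.mean(0); u=np.linalg.svd(P-c)[2][0]; u*=np.sign(u[1]); print('bar c',c,'u',u,'ext',((P-c)@u).min(),((P-c)@u).max())
ux=np.array([u[1],-u[0]]); print('yaw',np.arctan2(ux[1],ux[0]))
bl=((f[...,0]>90)&(f[...,0]-f[...,2]>40)).astype(np.uint8); bl[:,:150]=0; bl[:,235:]=0; bl[:130]=0;bl[255:]=0
ys,xs=np.nonzero(bl); Q=np.array([ray(d,(x,y),94)[:2] for x,y in zip(xs,ys)])-c
fx=Q@ux; fy=Q@u
# near edge, per-y-bin min x ; left/right edge per x-bin
print('near edge',[(b,fx[(abs(fy-b)<3)].min().round(1)) for b in range(-40,50,10)])
print('left edge',[(b,fy[(abs(fx-b)<3)].max().round(1)) for b in range(60,150,10)])
print('right edge',[(b,fy[(abs(fx-b)<3)].min().round(1)) for b in range(60,240,20)])
n=ray(d,(205,210),126)[:2]-c; print('traynut in handle frame',n@ux,n@u)
E
```

```text
160 214 258 267 264
bar c [498.7186285  231.93405748] u [-0.09159348  0.99579648] ext -55.924534602387276 53.689115202932754
yaw 0.09172203334175885
near edge [(-40, np.float64(53.1)), (-30, np.float64(51.8)), (-20, np.float64(52.7)), (-10, np.float64(51.5)), (0, np.float64(52.2)), (10, np.float64(53.1)), (20, np.float64(51.6)), (30, np.float64(52.5)), (40, np.float64(51.6))]
left edge [(60, np.float64(61.1)), (70, np.float64(61.0)), (80, np.float64(60.9)), (90, np.float64(60.9)), (100, np.float64(60.8)), (110, np.float64(60.7)), (120, np.float64(60.7)), (130, np.float64(60.6)), (140, np.float64(60.5))]
right edge [(60, np.float64(-57.1)), (80, np.float64(-55.8)), (100, np.float64(-20.0)), (120, np.float64(-55.0)), (140, np.float64(-55.7)), (160, np.float64(-56.4)), (180, np.float64(-57.1)), (200, np.float64(-55.6)), (220, np.float64(-56.3))]
traynut in handle frame 103.59182257017464 -43.80088379244788
```

Call:
arm_command(series=[{"linear": [-0.02,-0.02,-0.02],"turn": 0},{"linear": [-0.03,-0.03,-0.02],"turn": 0},{"linear": [-0.03,-0.03,-0.02],"turn": 0},{"linear": [-0.03,-0.03,-0.02],"turn": 0},{"linear": [-0.035,-0.03,-0.01],"turn": 0},{"linear": [-0.035,-0.03,0],"turn": 0},{"linear": [-0.035,-0.03,0],"turn": 0},{"linear": [-0.035,-0.03,0],"turn": 0},{"linear": [-0.035,-0.03,0],"turn": 0},{"linear": [-0.035,-0.03,0],"turn": 0}], jaw=1)

```text
t: 1.15
ee_pos: [388.5, 251.6, 331.7]
orientation: [0.36, 3.121, 0.0]
ft_force: [0.1, 0.2, -0.2]
width: 87.8
grasp_force: 0.0
```

Call:
arm_command(series=[{"linear": [-0.035,-0.032,0],"turn": 0},{"linear": [-0.035,-0.032,0],"turn": 0},{"linear": [-0.035,-0.032,0],"turn": 0},{"linear": [-0.035,-0.032,0],"turn": 0},{"linear": [-0.035,-0.032,0.02],"turn": 0},{"linear": [-0.035,-0.032,0.02],"turn": 0},{"linear": [-0.035,-0.032,0.02],"turn": 0},{"linear": [-0.035,-0.032,0.02],"turn": 0},{"linear": [-0.03,-0.032,0.01],"turn": 0},{"linear": [-0.01,-0.02,0],"turn": 0}])

```text
t: 2.15
ee_pos: [626.9, -117.8, 241.4]
orientation: [-0.363, -3.118, 0.0]
ft_force: [0.9, 1.0, 0.2]
width: 88.0
grasp_force: 0.0
```

Call:
arm_command(series=[{"linear": [0,0,0],"turn": 0.14},{"linear": [0,0,0],"turn": 0.14},{"linear": [0,0,0],"turn": 0.14},{"linear": [0,0,0],"turn": 0.14},{"linear": [0,0,0],"turn": 0.14},{"linear": [0,0,0],"turn": 0.14},{"linear": [0,0,0],"turn": 0.14},{"linear": [0,0,0],"turn": 0.14},{"linear": [0,0,0],"turn": 0.14},{"linear": [0,0,0],"turn": 0.08}])

```text
t: 3.15
ee_pos: [626.0, -115.0, 243.6]
orientation: [-2.226, -2.217, 0.001]
ft_force: [-0.4, -0.1, -0.3]
width: 88.0
grasp_force: 0.0
```

```bash
python3 - <<'E'
from h import *
snap('wrist','w1'); o=ctrl.get_obs()
print(o['t'],o['ee_pos'],o['qpos'],o['ft_force'],R.from_rotvec(o['orientation']).as_matrix().round(3))
d=load('w1'); p=proj(d,[[646,-130,z] for z in(0,32)]); print(p)
E
```

```text
3.2 [ 626.05770451 -114.95812247  243.61308832] [-2.00296684e-01  4.38131006e-01  1.60104226e+00  2.56707693e-06
  1.10300896e+00 -1.93872691e-01] [ 0.0892689  -1.51425189 -0.17555247] [[ 0.006  1.    -0.001]
 [ 1.    -0.006  0.   ]
 [ 0.    -0.001 -1.   ]]
[[337.34774849 180.32003809]
 [338.7386437  187.53821656]]
```

View pics/w1.png

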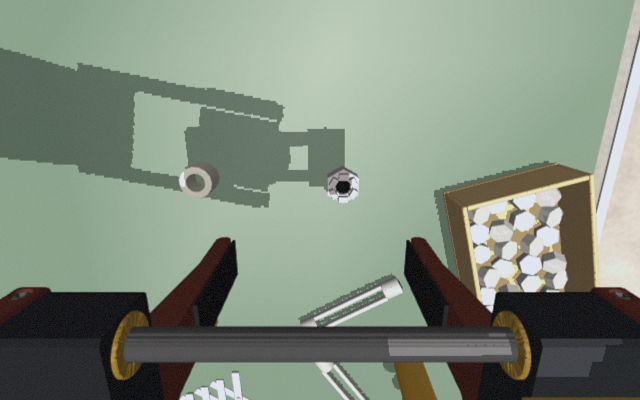

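The nut shows at (343,187), with corners up and down and flats left and right, so closing along world x is right. I refine position and yaw with a silhouette fit.

```bash
cat >> h.py <<'E'
def sil(d,x,y,yaw,z0,S=4):
    a=yaw+np.pi/6*0+np.arange(6)*np.pi/3   # corners at yaw+0,60.. (flats face +-y)
    b=[[x+19.63*np.cos(t),y+19.63*np.sin(t),z0+h] for t in a for h in(0,22)]
    t2=np.arange(24)*np.pi/12; b+=[[x+16*np.cos(t),y+16*np.sin(t),z0+32] for t in t2]
    return cv2.convexHull(proj(d,b).astype(np.float32)).reshape(-1,2)
def fit(d,mask,x0,y0,z0,box):
    from itertools import product
    u0,v0,w,h=box; S=4; M=cv2.resize(mask[v0:v0+h,u0:u0+w].astype(np.uint8),None,fx=S,fy=S,interpolation=cv2.INTER_NEAREST)>0
    def cost(p):
        im=np.zeros(M.shape,np.uint8); P=(sil(d,p[0],p[1],p[2]/20,z0)+.5-[u0,v0])*S-.5
        cv2.fillConvexPoly(im,np.round(P*16).astype(np.int32),1,shift=4); return 1-(M&(im>0)).sum()/(M|(im>0)).sum()
    from scipy.optimize import minimize
    rs=[minimize(cost,[x0,y0,a*20],method='Nelder-Mead',options=dict(initial_simplex=[[x0-3,y0-3,a*20-3],[x0+4,y0,a*20],[x0,y0+4,a*20],[x0,y0,a*20+4]])) for a in np.arange(-.5,.55,.2)]
    rs.sort(key=lambda r:r.fun); return [(r.x[0].round(1),r.x[1].round(1),np.degrees(r.x[2]/20).round(1),round(r.fun,3)) for r in rs[:4]]
E
python3 - <<'E'
from h import *
for n,box,z in [('w1',(313,157,60,60),0),('top0',(336,182,40,40),0),('scene0',(270,245,50,50),0)]:
    d=load(n); u,v,w,h=box; f=d['frame'].astype(int); m=np.zeros(f.shape[:2],bool)
    g=f[...,1]-(f[...,0]+f[...,2])/2; s=(g<6)[v:v+h,u:u+w].astype(np.uint8)
    s=cv2.morphologyEx(s,cv2.MORPH_CLOSE,np.ones((3,3))); k,l,st,_=cv2.connectedComponentsWithStats(s); i=1+st[1:,4].argmax()
    print(n,st[i]); m[v:v+h,u:u+w]=l==i; print(fit(d,m,647,-129,0,box))
E
```

```text
w1 [ 14   9  32  37 926]
[(np.float64(650.7), np.float64(-131.5), np.float64(-32.0), np.float64(0.051)), (np.float64(650.7), np.float64(-131.5), np.float64(28.0), np.float64(0.052)), (np.float64(650.7), np.float64(-131.3), np.float64(28.0), np.float64(0.052)), (np.float64(650.7), np.float64(-131.4), np.float64(28.3), np.float64(0.052))]
top0 [ 12  13  16  15 184]
[(np.float64(649.1), np.float64(-130.9), np.float64(31.2), np.float64(0.114)), (np.float64(649.7), np.float64(-130.8), np.float64(-29.1), np.float64(0.115)), (np.float64(649.7), np.float64(-131.0), np.float64(-28.9), np.float64(0.115)), (np.float64(649.7), np.float64(-131.0), np.float64(31.2), np.float64(0.115))]
scene0 [ 16  13  20  22 343]
[(np.float64(652.0), np.float64(-132.2), np.float64(-35.2), np.float64(0.102)), (np.float64(651.8), np.float64(-132.3), np.float64(-34.8), np.float64(0.103)), (np.float64(651.9), np.float64(-132.1), np.float64(24.6), np.float64(0.104)), (np.float64(651.4), np.float64(-131.9), np.float64(25.0), np.float64(0.104))]
```

Call:
arm_command(series=[{"linear": [-0.0165,0.0245,0.01],"turn": 0.03},{"linear": [0,0,0.03],"turn": 0},{"linear": [0,0,0.04],"turn": 0},{"linear": [0,0,0.04],"turn": 0},{"linear": [0,0,0.04],"turn": 0},{"linear": [0,0,0.03],"turn": 0},{"linear": [0,0,0.02],"turn": 0},{"linear": [0,0,0.008],"turn": 0},{"linear": [0,0,0],"turn": 0}])

```text
t: 4.1
ee_pos: [650.0, -131.3, 24.8]
orientation: [-2.251, -2.189, 0.002]
ft_force: [-0.5, -0.0, -0.3]
width: 88.0
grasp_force: 0.0
```

```bash
python3 - <<'E'
from h import *
o=ctrl.get_obs(); print(o['ee_pos'],o['ft_force'],R.from_rotvec(o['orientation']).as_matrix().round(3)[:,1])
E
```

```text
[ 649.98272688 -131.33385275   24.76559728] [-0.54347134 -0.02723895 -0.28669757] [ 1.    -0.028 -0.002]
```

Call:
arm_command(series=[{"linear": [0,0,0.002],"turn": 0},{"linear": [0,0,0],"turn": 0},{"linear": [0,0,0],"turn": 0},{"linear": [0,0,0],"turn": 0},{"linear": [0,0,0],"turn": 0},{"linear": [0,0,0],"turn": 0},{"linear": [0,0,0],"turn": 0},{"linear": [0,0,0],"turn": 0},{"linear": [0,0,0],"turn": 0}], jaw=-0.6)

```text
t: 5.0
ee_pos: [650.7, -131.5, 24.0]
orientation: [-2.253, -2.189, 0.0]
ft_force: [-0.4, 0.1, 1.7]
width: 34.1
grasp_force: 29.9
```

Call:
arm_command(series=[{"linear": [0,0,-0.015],"turn": 0},{"linear": [0,0,-0.035],"turn": 0},{"linear": [0,0,-0.045],"turn": 0},{"linear": [0,0,-0.045],"turn": 0},{"linear": [0.02,0,-0.04],"turn": 0},{"linear": [0.03,-0.01,-0.035],"turn": 0},{"linear": [0.035,-0.01,-0.03],"turn": 0},{"linear": [0.04,-0.01,-0.02],"turn": 0},{"linear": [0.045,-0.01,-0.01],"turn": 0},{"linear": [0.045,-0.01,0],"turn": 0}])

```text
t: 6.0
ee_pos: [607.2, 86.3, 302.3]
orientation: [2.252, 2.186, 0.006]
ft_force: [1.4, 0.6, 0.0]
width: 33.6
grasp_force: 29.9
```

Call:
arm_command(series=[{"linear": [0.04,0,0],"turn": 0},{"linear": [0.03,0,0],"turn": 0},{"linear": [0.005,0,0],"turn": -0.06},{"linear": [0,0,0],"turn": -0.06},{"linear": [0,0,0],"turn": 0}])

```text
t: 6.5
ee_pos: [608.8, 160.3, 299.7]
orientation: [2.116, 2.322, 0.0]
ft_force: [1.2, 0.5, -1.6]
width: 33.4
grasp_force: 29.9
```

```bash
python3 - <<'E'
from h import *
d=snap('wrist','w2'); o=ctrl.get_obs()
print(o['t'],o['ee_pos'],o['width'],o['grasp_force'],R.from_rotvec(o['orientation']).as_matrix().round(3))
print(proj(d,[[608,269,94],[605,196,126]]))
E
```

```text
6.55 [608.91739739 159.95042213 299.62835632] 33.854808008249414 29.921264208387583 [[-0.09   0.996  0.   ]
 [ 0.996  0.09   0.   ]
 [ 0.     0.    -1.   ]]
[[329.47438772  64.25940809]
 [319.25167664 145.23895684]]
```

View pics/w2.png

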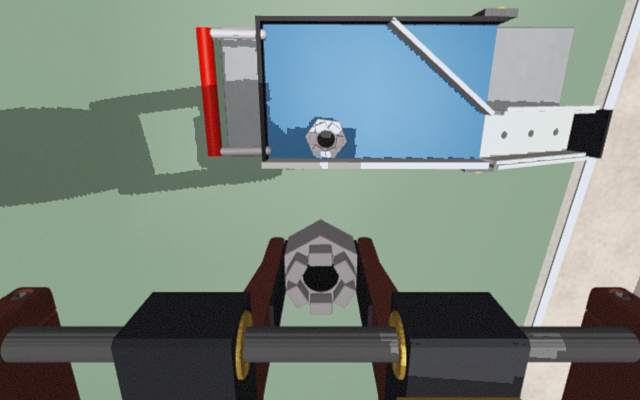

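The wrist view shows the whole tray: the bar from (203,28) to (212,156), floor edges at column ~267 and row ~23, the tray nut at (326,138), and the held nut upright. I measure from this picture.

```bash
python3 - <<'E'
from h import *
d=load('w2'); f=d['frame'].astype(int)
red=((f[...,2]>110)&(f[...,1]<60)&(f[...,0]<60)); red[200:]=0; red[:,:180]=0; red[:,230:]=0
ys,xs=np.nonzero(red); P=np.array([ray(d,(x,y),114)[:2] for x,y in zip(xs,ys)])
c=P.mean(0); u=np.linalg.svd(P-c)[2][0]; u*=np.sign(u[1]); ux=np.array([u[1],-u[0]]); e=(P-c)@u; c=c+u*(e.max()+e.min())/2
print('bar c',c,'yaw',np.arctan2(ux[1],ux[0]),e.min(),e.max())
bl=((f[...,0]>90)&(f[...,0]-f[...,2]>40)); bl[200:]=0; bl[:,:230]=0; bl[:,520:]=0
ys,xs=np.nonzero(bl); Q=np.array([ray(d,(x,y),94)[:2] for x,y in zip(xs,ys)])-c; fx=Q@ux; fy=Q@u
print('near',[fx[abs(fy-b)<3].min().round(1) for b in range(-40,60,10)])
print('left',[fy[abs(fx-b)<3].max().round(1) for b in range(60,130,10)])
print('right',[fy[abs(fx-b)<3].min().round(1) for b in range(150,240,10)])
box=(300,112,50,48); u0,v,w,h=box; m=np.zeros(bl.shape,bool)
s=((abs(f[...,0]-f[...,2])<25))[v:v+h,u0:u0+w].astype(np.uint8); s[v+44-v:]=0
k,l,st,_=cv2.connectedComponentsWithStats(s); i=1+st[1:,4].argmax(); print(st[i]); m[v:v+h,u0:u0+w]=l==i
r=fit(d,m,605,196,94,box); print(r); n=np.array(r[0][:2])-c; print('nut',n@ux,n@u)
for a,b in((112.5,27),(112.5,25)): 
    s=c+a*ux+b*u; print(s)
E
```

```text
bar c [499.79745759 231.05570949] yaw 0.07961292846375496 -55.52577717379217 56.23024671629072
near [np.float64(50.0), np.float64(49.5), np.float64(49.7), np.float64(49.1), np.float64(49.3), np.float64(48.9), np.float64(49.1), np.float64(48.5), np.float64(48.8), np.float64(48.2)]
left [np.float64(63.3), np.float64(63.4), np.float64(63.5), np.float64(63.7), np.float64(63.8), np.float64(63.9), np.float64(64.1)]
right [np.float64(-59.5), np.float64(-60.4), np.float64(-60.2), np.float64(-60.1), np.float64(-60.0), np.float64(-59.8), np.float64(-59.7), np.float64(-59.6), np.float64(-59.5)]
[   6    6   40   38 1155]
[(np.float64(610.6), np.float64(201.5), np.float64(-1.0), np.float64(0.046)), (np.float64(610.6), np.float64(201.6), np.float64(-1.6), np.float64(0.047)), (np.float64(610.5), np.float64(201.6), np.float64(-1.5), np.float64(0.047)), (np.float64(610.6), np.float64(201.6), np.float64(-1.7), np.float64(0.047))]
nut 108.10105076488126 -38.27409294339759
[609.79384201 266.91718485]
[609.95289972 264.92351972]
```

Call:
arm_command(series=[{"linear": [0.02,0.001,0],"turn": 0},{"linear": [0.035,0.003,0],"turn": 0},{"linear": [0.035,0.003,0.01],"turn": 0},{"linear": [0.018,0.002,0.03],"turn": 0},{"linear": [0,0,0.04],"turn": 0},{"linear": [0,0,0.04],"turn": 0},{"linear": [0,0,0.03],"turn": 0},{"linear": [0,0,0.015],"turn": 0},{"linear": [0,0,0.005],"turn": 0},{"linear": [0,0,0],"turn": 0}])

```text
t: 7.55
ee_pos: [608.8, 268.1, 129.5]
orientation: [2.119, 2.319, 0.001]
ft_force: [0.7, 0.5, -0.9]
width: 33.9
grasp_force: 29.9
```

Call:
arm_command(series=[{"linear": [0,0,0.003],"turn": 0},{"linear": [0,0,0.002],"turn": 0},{"linear": [0,0,0.001],"turn": 0},{"linear": [0,0,0.001],"turn": 0},{"linear": [0,0,0],"turn": 0}])

```text
t: 8.05
ee_pos: [608.4, 268.2, 122.2]
orientation: [2.118, 2.32, 0.0]
ft_force: [-0.6, -0.9, -0.4]
width: 33.7
grasp_force: 29.9
```

Call:
arm_command(series=[{"linear": [0,0,0.001],"turn": 0},{"linear": [0,0,0.001],"turn": 0},{"linear": [0,0,0.001],"turn": 0},{"linear": [0,0,0],"turn": 0}])

```text
t: 8.45
ee_pos: [608.2, 268.1, 118.7]
orientation: [-2.118, -2.32, 0.001]
ft_force: [-0.1, -0.4, -1.3]
width: 34.1
grasp_force: 29.9
```

Call:
arm_command(series=[{"linear": [0,0,0.0005],"turn": 0},{"linear": [0,0,0.0005],"turn": 0},{"linear": [0,0,0],"turn": 0},{"linear": [0,0,0],"turn": 0}])

```text
t: 8.85
ee_pos: [608.4, 268.2, 118.0]
orientation: [2.118, 2.32, 0.0]
ft_force: [-0.9, -1.5, -0.8]
width: 33.8
grasp_force: 29.9
```

Call:
arm_command(series=[{"linear": [0,0,0.0005],"turn": 0},{"linear": [0,0,0.0005],"turn": 0},{"linear": [0,0,0],"turn": 0},{"linear": [0,0,0],"turn": 0}])

```text
t: 9.25
ee_pos: [608.6, 268.3, 118.0]
orientation: [2.118, 2.32, 0.001]
ft_force: [-1.9, -1.1, 6.5]
width: 33.7
grasp_force: 29.9
```

Call:
arm_command(series=[{"linear": [0,0,0],"turn": 0},{"linear": [0,0,0],"turn": 0},{"linear": [0,0,0],"turn": 0},{"linear": [0,0,0],"turn": 0},{"linear": [0,0,0],"turn": 0}], jaw=0.3)

```text
t: 9.75
ee_pos: [608.3, 268.2, 116.7]
orientation: [-2.118, -2.32, 0.0]
ft_force: [-0.1, 0.3, 1.1]
width: 56.8
grasp_force: 0.0
```

Call:
arm_command(series=[{"linear": [0,0,-0.005],"turn": 0},{"linear": [0,0,-0.015],"turn": 0},{"linear": [0,0,-0.03],"turn": 0},{"linear": [0,0,-0.04],"turn": 0},{"linear": [0,0,-0.04],"turn": 0},{"linear": [0,0,-0.02],"turn": 0},{"linear": [0,0,0],"turn": 0}])

```text
t: 10.45
ee_pos: [610.3, 269.0, 272.4]
orientation: [2.116, 2.318, 0.012]
ft_force: [1.2, 1.1, -0.7]
width: 56.6
grasp_force: 0.0
```

```bash
python3 - <<'E'
from h import *
d=snap('top','t2'); s=snap('scene','s2'); o=ctrl.get_obs(); print(o['t'],o['ee_pos'],o['width'],R.from_rotvec(o['orientation']).as_matrix().round(3)[:,1])
A=cv2.resize(d['frame'][80:280,145:245],None,fx=2.5,fy=2.5,interpolation=cv2.INTER_CUBIC)
B=cv2.resize(s['frame'][60:220,290:510],None,fx=2.4,fy=2.4); B=cv2.copyMakeBorder(B,0,500-B.shape[0],0,0,0)
cv2.imwrite('pics/c2.png',np.hstack([A,B]))
E
```

```text
10.55 [608.23516207 268.13804137 267.6292994 ] 57.30097649646142 [0.996 0.091 0.001]
```

View pics/c2.png

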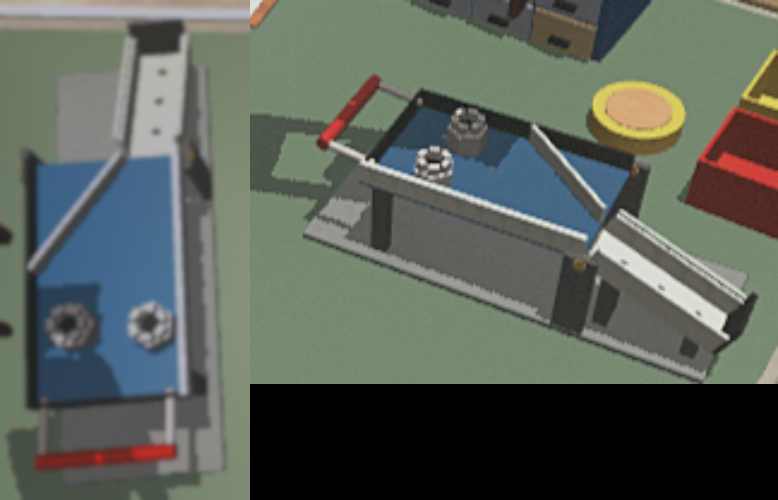

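Both nuts stand castle-up in the tray, side by side. Next, the bar.

Call:
arm_command(series=[{"linear": [-0.007,-0.028,0],"turn": 0},{"linear": [-0.01,-0.042,0],"turn": 0},{"linear": [-0.01,-0.0416,0.01],"turn": 0},{"linear": [0,0,0.03],"turn": 0},{"linear": [0,0,0.04],"turn": 0},{"linear": [0,0,0.03],"turn": 0},{"linear": [0,0,0.02],"turn": 0},{"linear": [0,0,0.015],"turn": 0},{"linear": [0,0,0.007],"turn": 0},{"linear": [0,0,0],"turn": 0}], jaw=-0.1)

```text
t: 11.55
ee_pos: [498.3, 230.6, 113.2]
orientation: [-2.117, -2.319, 0.006]
ft_force: [-0.9, -0.9, 0.9]
width: 39.7
grasp_force: 0.0
```

Call:
arm_command(series=[{"linear": [0,0,0],"turn": 0},{"linear": [0,0,0],"turn": 0},{"linear": [0,0,0],"turn": 0},{"linear": [0,0,0],"turn": 0},{"linear": [0,0,0],"turn": 0},{"linear": [0,0,0],"turn": 0}], jaw=-1)

```text
t: 12.15
ee_pos: [499.6, 231.3, 115.6]
orientation: [-2.118, -2.32, -0.001]
ft_force: [-3.2, -0.1, 6.2]
width: 13.2
grasp_force: 30.0
```

```bash
python3 - <<'E'
from h import *
o=ctrl.get_obs(); print(o['t'],o['ee_pos'],o['width'],o['grasp_force'],o['ft_force'])
th=np.linspace(0,.72,25); x=-265*np.cos(th)+22*np.sin(th); z=22*np.cos(th)+265*np.sin(th)
print(np.c_[th[1:],np.diff(x),np.diff(z)].round(2).tolist()); print(x[-1]-x[0],z[-1]-z[0])
E
```

```text
12.15 [499.60823732 231.27383574 115.58817828] 13.209326865513631 30.00124365091324 [-3.19461777 -0.12718233  6.15680708]
[[0.03, 0.78, 7.94], [0.06, 1.02, 7.91], [0.09, 1.25, 7.88], [0.12, 1.49, 7.84], [0.15, 1.72, 7.79], [0.18, 1.96, 7.73], [0.21, 2.19, 7.67], [0.24, 2.42, 7.6], [0.27, 2.64, 7.53], [0.3, 2.87, 7.44], [0.33, 3.09, 7.35], [0.36, 3.31, 7.26], [0.39, 3.53, 7.16], [0.42, 3.74, 7.05], [0.45, 3.95, 6.93], [0.48, 4.15, 6.81], [0.51, 4.36, 6.68], [0.54, 4.56, 6.55], [0.57, 4.75, 6.41], [0.6, 4.94, 6.26], [0.63, 5.13, 6.11], [0.66, 5.31, 5.96], [0.69, 5.48, 5.79], [0.72, 5.65, 5.63]]
80.27794456103521 169.27666411354008
```

Call:
arm_command(series=[{"linear": [0,0.0008,-0.0079],"turn": 0},{"linear": [0,0.001,-0.0079],"turn": 0},{"linear": [0,0.0012,-0.0079],"turn": 0},{"linear": [0,0.0015,-0.0078],"turn": 0},{"linear": [0,0.0017,-0.0078],"turn": 0},{"linear": [0,0.002,-0.0077],"turn": 0},{"linear": [0,0.0022,-0.0077],"turn": 0},{"linear": [0,0.0024,-0.0076],"turn": 0},{"linear": [0,0.0026,-0.0075],"turn": 0},{"linear": [0,0.0029,-0.0074],"turn": 0}])

```text
t: 13.15
ee_pos: [517.0, 232.7, 192.5]
orientation: [-2.117, -2.319, 0.003]
ft_force: [-4.4, 3.8, -3.6]
width: 12.9
grasp_force: 30.0
```

Call:
arm_command(series=[{"linear": [0,0.0031,-0.0074],"turn": 0},{"linear": [0,0.0033,-0.0073],"turn": 0},{"linear": [0,0.0035,-0.0072],"turn": 0},{"linear": [0,0.0037,-0.007],"turn": 0},{"linear": [0,0.004,-0.0069],"turn": 0},{"linear": [0,0.0042,-0.0068],"turn": 0},{"linear": [0,0.0044,-0.0067],"turn": 0}])

```text
t: 13.85
ee_pos: [541.7, 235.0, 241.8]
orientation: [-2.116, -2.317, 0.007]
ft_force: [-10.6, 2.7, 1.9]
width: 12.9
grasp_force: 30.0
```

Call:
arm_command(series=[{"linear": [0,0.0046,-0.0066],"turn": 0},{"linear": [0,0.0047,-0.0064],"turn": 0},{"linear": [0,0.0049,-0.0063],"turn": 0},{"linear": [0,0.0051,-0.0061],"turn": 0},{"linear": [0,0.0053,-0.006],"turn": 0},{"linear": [0,0.0055,-0.0058],"turn": 0},{"linear": [0,0.0056,-0.0056],"turn": 0}])

```text
t: 14.55
ee_pos: [576.3, 238.2, 286.0]
orientation: [-2.115, -2.317, 0.009]
ft_force: [-18.1, -0.1, 13.1]
width: 13.0
grasp_force: 30.0
```

Call:
arm_command(series=[{"linear": [0,0,0],"turn": 0},{"linear": [0,0,0],"turn": 0},{"linear": [0,0,0],"turn": 0},{"linear": [0,0,0],"turn": 0},{"linear": [0,0,0],"turn": 0},{"linear": [0,0,0],"turn": 0},{"linear": [0,0,0],"turn": 0},{"linear": [0,0,0],"turn": 0},{"linear": [0,0,0],"turn": 0},{"linear": [0,0,0],"turn": 0}])

```text
t: 15.55
ee_pos: [576.6, 238.2, 286.4]
orientation: [-2.115, -2.318, 0.007]
ft_force: [-17.5, -0.3, 13.9]
width: 13.1
grasp_force: 30.0
```

```bash
python3 - <<'E'
from h import *
d=snap('top','t3'); s=snap('scene','s3')
A=cv2.resize(d['frame'][80:280,145:245],None,fx=2.5,fy=2.5,interpolation=cv2.INTER_CUBIC)
B=cv2.resize(s['frame'][40:220,290:510],None,fx=2.4,fy=2.4); B=cv2.copyMakeBorder(B,0,500-B.shape[0],0,0,0)
cv2.imwrite('pics/c3.png',np.hstack([A,B]))
E
```

```text
(no output)
```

View pics/c3.png

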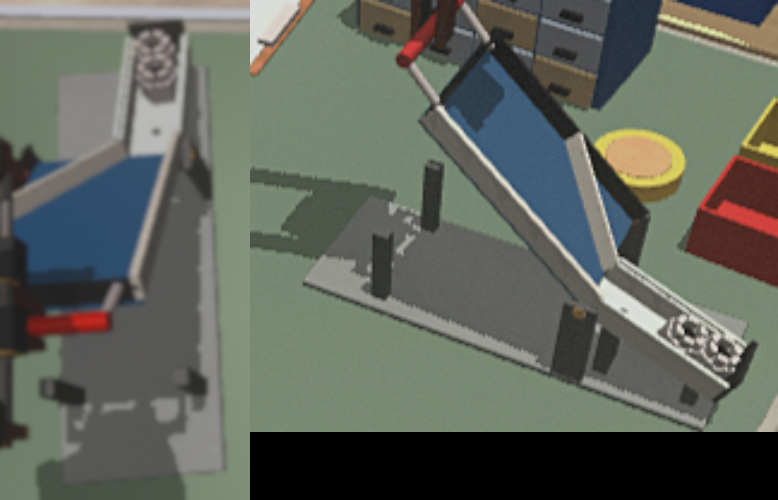

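Both nuts lie in the channel against the stop, one behind the other. I now lower the tray along the reversed arc.

Call:
arm_command(series=[{"linear": [0,-0.0056,0.0056],"turn": 0},{"linear": [0,-0.0055,0.0058],"turn": 0},{"linear": [0,-0.0053,0.006],"turn": 0},{"linear": [0,-0.0051,0.0061],"turn": 0},{"linear": [0,-0.0049,0.0063],"turn": 0},{"linear": [0,-0.0047,0.0064],"turn": 0},{"linear": [0,-0.0046,0.0066],"turn": 0}])

```text
t: 16.35
ee_pos: [541.9, 235.1, 242.5]
orientation: [-2.116, -2.319, 0.004]
ft_force: [-12.1, 1.6, 8.1]
width: 13.3
grasp_force: 30.0
```

Call:
arm_command(series=[{"linear": [0,-0.0044,0.0067],"turn": 0},{"linear": [0,-0.0042,0.0068],"turn": 0},{"linear": [0,-0.004,0.0069],"turn": 0},{"linear": [0,-0.0037,0.007],"turn": 0},{"linear": [0,-0.0035,0.0072],"turn": 0},{"linear": [0,-0.0033,0.0073],"turn": 0},{"linear": [0,-0.0031,0.0074],"turn": 0}])

```text
t: 17.05
ee_pos: [517.0, 232.8, 192.7]
orientation: [-2.117, -2.32, 0.002]
ft_force: [-7.7, 2.2, 1.4]
width: 13.5
grasp_force: 30.0
```

Call:
arm_command(series=[{"linear": [0,-0.0029,0.0074],"turn": 0},{"linear": [0,-0.0026,0.0075],"turn": 0},{"linear": [0,-0.0024,0.0076],"turn": 0},{"linear": [0,-0.0022,0.0077],"turn": 0},{"linear": [0,-0.002,0.0077],"turn": 0},{"linear": [0,-0.0017,0.0078],"turn": 0},{"linear": [0,-0.0015,0.0078],"turn": 0}])

```text
t: 17.75
ee_pos: [502.5, 231.5, 139.1]
orientation: [-2.118, -2.32, 0.0]
ft_force: [-4.1, 2.0, 0.9]
width: 13.3
grasp_force: 30.0
```

Call:
arm_command(series=[{"linear": [0,-0.0012,0.0079],"turn": 0},{"linear": [0,-0.001,0.006],"turn": 0},{"linear": [0,-0.0005,0.004],"turn": 0},{"linear": [0,-0.0003,0.003],"turn": 0},{"linear": [0,0,0.001],"turn": 0},{"linear": [0,0,0],"turn": 0},{"linear": [0,0,0],"turn": 0}])

```text
t: 18.45
ee_pos: [499.7, 231.2, 116.9]
orientation: [-2.118, -2.32, -0.0]
ft_force: [-4.9, 3.3, -0.4]
width: 13.4
grasp_force: 30.0
```

Call:
arm_command(series=[{"linear": [0,0,0.001],"turn": 0},{"linear": [0,0,0.0005],"turn": 0},{"linear": [0,0,0],"turn": 0},{"linear": [0,0,0],"turn": 0}])

```text
t: 18.85
ee_pos: [499.6, 231.2, 115.8]
orientation: [-2.118, -2.32, -0.0]
ft_force: [-5.4, 1.6, 3.1]
width: 12.9
grasp_force: 30.0
```

Call:
arm_command(series=[{"linear": [0,0,0],"turn": 0},{"linear": [0,0,0],"turn": 0},{"linear": [0,0,0],"turn": 0},{"linear": [0,0,0],"turn": 0},{"linear": [0,0,0],"turn": 0}], jaw=-0.1)

```text
t: 19.35
ee_pos: [499.9, 231.1, 115.3]
orientation: [2.118, 2.32, 0.001]
ft_force: [0.1, -0.7, 1.1]
width: 39.0
grasp_force: 0.0
```

Call:
arm_command(series=[{"linear": [0,0,-0.005],"turn": 0},{"linear": [0,0,-0.015],"turn": 0},{"linear": [0,0,-0.03],"turn": 0},{"linear": [0,0,-0.04],"turn": 0},{"linear": [0,0,-0.04],"turn": 0},{"linear": [0,0,-0.02],"turn": 0},{"linear": [0,0,0],"turn": 0},{"linear": [0,0,0],"turn": 0}])

```text
t: 20.15
ee_pos: [499.4, 231.1, 265.1]
orientation: [2.118, 2.32, 0.0]
ft_force: [-0.1, -0.0, -0.1]
width: 39.5
grasp_force: 0.0
```

```bash
python3 - <<'E'
from h import *
d=snap('top','t4'); s=snap('scene','s4'); o=ctrl.get_obs(); print(o['t'],o['ee_pos'],o['width'],o['ft_force'])
A=cv2.resize(d['frame'][80:280,145:245],None,fx=2.5,fy=2.5,interpolation=cv2.INTER_CUBIC)
B=cv2.resize(s['frame'][40:220,290:510],None,fx=2.4,fy=2.4); B=cv2.copyMakeBorder(B,0,500-B.shape[0],0,0,0)
cv2.imwrite('pics/c4.png',np.hstack([A,B]))
E
```

```text
20.25 [498.75582849 230.77446241 263.76412686] 39.09451955056802 [-0.39496333 -0.53800114  0.61424997]
```

View pics/c4.png

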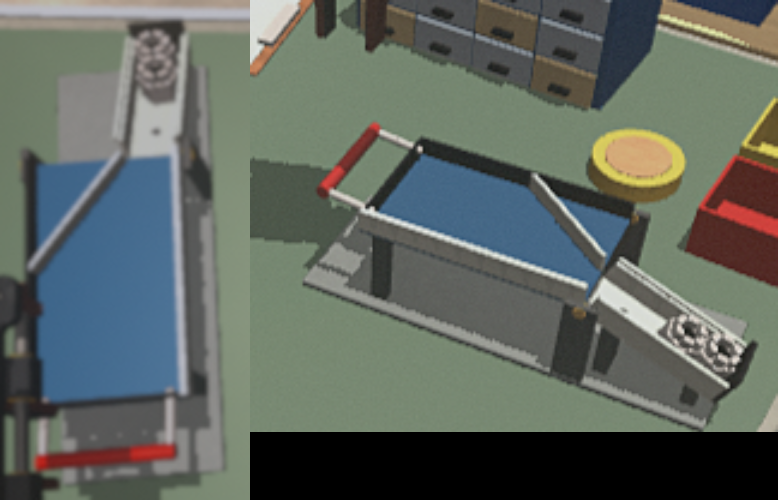

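The tray is level and empty, the gripper is clear, and both nuts lie at the bottom of the channel.

```bash
python3 -c "
from workcell import ctrl
print(ctrl.close_job())"
```

```text
the job is handed in; nothing more can be done
None
```

Job handed in at about 20 s: the last camera pictures show both castellated nuts lying in the channel in single file, the tray back at level, and the gripper clear of everything.

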